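Put the fastener supplies back in the shadow-foam tray

ROBOT

A 6-joint arm with a two-finger parallel gripper is mounted at the origin on a cart in front of the work surface, level with it; the furniture and walls round the work are solid. World frame = base frame: x ahead of the robot, y to its left, z up, the work surface at z = 0. Lengths are in m, angles in rad, forces in N, time in s.
With the tool pointing down it reaches from about 0.325 to 0.775 m from the base axis. Payload 5.5 kg.
Tool frame: the origin (TCP) lies between the finger pads; the fingertips stand 8 mm ahead of it and the grasp point (between the pads) lies 11 mm behind it; z points along the fingers, y is the line along which they close (so a half turn about z gives the same grasp; the last joint's range is limited). The gripper opens to 85 mm and grips with 20 to 120 N. Pads are 22 mm wide; open, the fingers measure 114 mm over their backs; the gripper's body (76 mm by 85 mm) begins 54 mm behind the grasp point. The pads swing forward as they close: fully open they stand 13 mm farther back than shut.
Start: joints at [-1.355, 0.091, 1.231, -0, 1.82, -0.057], TCP at [0.162, -0.578, 0.239] pointing down, gripper open.
Joint ranges: [-2.87, 2.87], [-0.86, 2.18], [0.17, 2.46], [-1.51, 4.65], [0.06, 2.69], [-2.65, 2.65]. Speed limits (rad/s): [2.57, 2.57, 3.01, 3.14, 3.14, 3.14].

INTERFACE

Orientations are given as a unit quaternion [w, x, y, z].
In Python, from workcell import state, get_image, close_job gives the robot as it stands.
- The arm moves only by the tool send_rows, never from a script. Its argument "targets" is a list of rows, each a list of 7 numbers: the turn, a rotation vector about the tool's x, y, z in units of 5 degrees (1.0 is 5 degrees), then the shift along the tool's x, y, z in units of 25 mm (1.0 is 25 mm), then the finger opening in mm, from 0 to 85.4. In form: [[ax, ay, az, tx, ty, tz, grip], ...]. A call has 1 to 12 rows; each row shifts and turns the commanded pose from where the row before left it, along the tool's axes as they then stand; what a row does not reach is not made up. A row lasts 1/12 s, in which the tool goes at most 41.7 mm and 7.16 degrees, less where a joint would pass 70% of its speed; a pose out of reach is approached as far as the arm can. A call is refused whole if a number of a shift passes 1 or a number of a turn 1, either way. A call with a gripper value outside its range is refused whole. The fingers move at their own pace and stop on an object; the grip force is fixed at half the most. Time passes only in rows, so rows that do not move let the fingers close. It gives the time, the measured TCP pose, the force, the opening and the grip force at its end, in the units of the state.
- state(): the state, without advancing time (a new reading comes with each control period).
- get_image(name): name is "side" or "top" or "wrist"; returns a dict with "color" (480x640x3 uint8, red, green, blue), "vfov" (degrees; the focal length in pixels is half the picture's height over the tangent of half this angle, whatever the lens; pixels are square), "cx", "cy" (the principal point, pixels), "distortion" ([k1, k2, p1, p2, k3] as OpenCV has them; the pictures are not rectified), "eye" and "rotation" of the camera in the world. Camera axes: x right, y up, looking along -z (the intrinsics and any distortion apply to the point x, -y, -z); pixel columns grow to the right and rows downward; lengths in m; the calibration is good to about 2 mm. A picture is of the moment at which its call begins. There is no depth.
- close_job(): hands the job in; it is judged then, once.
The state is a dict: "time_s": time; "joints": joint angles; "joint_vel": joint speeds; "effort": joint torques, N m; "tool_pos": TCP position; "tool_rot": TCP orientation; "ft_force": force on the tool from outside, world axes, zero at the start; "ft_torque": the same for the moment, N m; "width": finger opening in m; "grip_force": force on a finger pad.
Only numpy, scipy, OpenCV 4.12 (cv2) and the standard library are available. Lean on these libraries where they do the work, as an engineer would, in place of code of your own. Each camera call takes 0.05 s, during which the arm holds its last target. There are 200 camera calls.

TASK

Tidy up the fastener station: put each of the three cartons and the staple remover back into the foam cut-out in the grey tray that was cut to its size. Each must lie right side up, all the way down on the floor of its own cut-out, and be left there at rest.

Things in the scene. Friction and masses are not known exactly. Their poses are not given: they have to be found in the camera images.
- long_carton_center (a point): closed pale cardboard carton of fasteners, 74 mm long, 41 wide, 27 high, lying flat and loose on the counter. The point is its centre, half-way up (13 mm above its underside); y runs along its length, x across its width, z up. Rigid, 35 to 270 g; grasp it across the width.
- short_carton_center (a point): closed pale cardboard carton of fasteners, 62 mm long, 37 wide, 31 high (the shortest and tallest of the three cartons), lying flat and loose on the counter. The point is its centre, half-way up (16 mm above its underside); y runs along its length, x across its width, z up. Rigid, 35 to 270 g; grasp it across the width.
- wide_carton_center (a point): closed pale cardboard carton of fasteners, 75 mm long, 53 wide, 21 high (the widest and flattest of the three cartons), lying flat and loose on the counter. The point is its centre, half-way up (10 mm above its underside); y runs along its length, x across its width, z up. Rigid, 35 to 270 g; grasp it across the width.
- remover_center (a point): claw staple remover, black pads and bright jaws, 56 mm long, 39 wide over the pads (34 where fingers meet them), 20 high, lying loose on the counter. The point is its centre, half-way up (10 mm above its underside); y along its length, x across its width, z up. Rigid here (it does not squeeze shut), 25 to 50 g; grasp it across the width.
- tray: low grey metal tray, 346 long (y) by 114 (x), rim 17.5 mm above the counter, holding four black foam inserts (104 x 82 mm each) side by side, 84 mm apart, in any order. Origin: centre of its underside, on the counter. Tray and inserts are fixed and rigid; the foam's top is 18 mm above the counter, each cut-out 8 mm deep with a 3 mm bevel round its mouth.
- long_carton_insert_seat (a point): foam insert in the tray whose rectangular cut-out, 84 mm long and 51 wide, was cut for the 74 x 41 mm carton with 5 mm to spare all round, plus a 22 x 6 mm thumb notch at each end. The point is the centre of the cut-out's pale floor, 10 mm above the counter and 8 mm below the foam's top; x runs along the cut-out's length, y across, z up. Fixed.
- short_carton_insert_seat (a point): foam insert in the tray whose rectangular cut-out, 72 mm long and 47 wide, was cut for the 62 x 37 mm carton with 5 mm to spare all round, plus a 22 x 6 mm thumb notch at each end. The point is the centre of the cut-out's pale floor, 10 mm above the counter and 8 mm below the foam's top; x runs along the cut-out's length, y across, z up. Fixed.
- wide_carton_insert_seat (a point): foam insert in the tray whose rectangular cut-out, 85 mm long and 63 wide, was cut for the 75 x 53 mm carton with 5 mm to spare all round, plus a 22 x 6 mm thumb notch at each end. The point is the centre of the cut-out's pale floor, 10 mm above the counter and 8 mm below the foam's top; x runs along the cut-out's length, y across, z up. Fixed.
- remover_insert_seat (a point): foam insert in the tray whose rectangular cut-out, 66 mm long and 49 wide, was cut for the staple remover with 5 mm to spare all round, plus a 22 x 6 mm thumb notch at each end. The point is the centre of the cut-out's pale floor, 10 mm above the counter and 8 mm below the foam's top; x runs along the cut-out's length, y across, z up. Fixed.
Mind the look-alikes: they are no part of the job. Leave any orange look-alike of the part that bears wide_carton_center alone.

How it is judged:
At the end, for the whole second after the job is handed in: Each of the four things lies at rest in the cut-out that matches it: centre within 10 mm of the cut-out's centre, underside within 3 mm of its floor, length along the cut-out's length within 0.25 rad (either way round), level within 0.1 rad (horizontal distance between long_carton_center and long_carton_insert_seat below 0.01 m and z of long_carton_center in the frame of long_carton_insert_seat between 0.0093 and 0.0163 m and angle between the y axis of long_carton_center and the x axis of long_carton_insert_seat, either way round below 0.25 rad and angle between each of long_carton_center, short_carton_center, wide_carton_center, remover_center's own z axis and vertical below 0.1 rad and linear speed of each of long_carton, short_carton, wide_carton, remover below 0.02 m/s and horizontal distance between short_carton_center and short_carton_insert_seat below 0.01 m and z of short_carton_center in the frame of short_carton_insert_seat between 0.0115 and 0.0185 m and angle between the y axis of short_carton_center and the x axis of short_carton_insert_seat, either way round below 0.25 rad and horizontal distance between wide_carton_center and wide_carton_insert_seat below 0.01 m and z of wide_carton_center in the frame of wide_carton_insert_seat between 0.0062 and 0.0132 m and angle between the y axis of wide_carton_center and the x axis of wide_carton_insert_seat, either way round below 0.25 rad and horizontal distance between remover_center and remover_insert_seat below 0.01 m and z of remover_center in the frame of remover_insert_seat between 0.0057 and 0.0127 m and angle between the y axis of remover_center and the x axis of remover_insert_seat, either way round below 0.25 rad); the robot touches nothing.
It also fails if it takes over 104 s, if anything falls off the work surface, if the arm or the gripper's body presses on something with over 40 N, if the wrist force passes 120 N, or if a joint passes its speed limit or range.

## Working session

There is one attempt and no reset: what is moved stays moved. The work goes in short steps, Python scripts to look and compute and a tool call to move; the robot and the scene stay as the last step left them, time stands still between calls to the robot, and variables do not carry over. Pictures are saved under pics/ and viewed, at most 17 in all, crops included, and the job is handed in when it is done.

Besides the shell and the picture viewer there is one more tool, called after "Emit:" in YAML: its name, and indented under it one key for each argument. send_rows: Moves the arm, as the interface text tells. Its arguments: {"type":"object","properties":{"targets":{"type":"array","items":{"type":"array","items":{"type":"number"}}}},"required":["targets"]}

```bash
mkdir -p pics; python3 - <<'E'
from workcell import *
import cv2
for n in("top","side"):
    im=get_image(n); cv2.imwrite(f"pics/{n}0.png",im["color"][:,:,::-1])
    print(n,{k:v for k,v in im.items() if k!="color"})
s=state();print(s)
E
```

```text
top {'vfov': 53.62244773661089, 'cx': 315.9251972211627, 'cy': 238.48899577106224, 'distortion': array([-0.03297857,  0.        ,  0.        ,  0.        ,  0.        ]), 'eye': array([ 0.35996192, -0.18140355,  1.37761986]), 'rotation': array([ 0.71037923,  0.03223903, -0.04378473, -0.70171568])}
side {'vfov': 55.760813395211876, 'cx': 324.8718423440248, 'cy': 240.86468502846282, 'distortion': array([-0.06828692,  0.        ,  0.        ,  0.        ,  0.        ]), 'eye': array([0.32301533, 0.64280562, 0.79457559]), 'rotation': array([-0.09693419, -0.05011371,  0.42177075,  0.90011211])}
{'time_s': 0.1, 'joints': array([-1.35471457e+00,  9.18156008e-02,  1.23171630e+00,  4.62766482e-06,
        1.81975301e+00, -5.66757364e-02]), 'joint_vel': array([ 4.84955194e-04, -1.48768629e-03, -2.26610521e-03, -1.73541927e-04,
       -3.44932904e-05, -1.08313270e-03]), 'effort': array([ 2.21775685e-03, -4.60217607e+01, -4.19218075e+01, -1.18635144e-04,
        1.06572048e-02,  1.26452721e-05]), 'tool_pos': array([ 0.16160232, -0.57761368,  0.23827248]), 'tool_rot': array([-8.43620719e-04,  9.90714392e-01,  1.35956899e-01, -6.51317321e-05]), 'ft_force': array([-0.64828991,  0.53495084,  0.31019853]), 'ft_torque': array([ 0.03036553,  0.02100973, -0.04407171]), 'grip_force': 0.0, 'width': 0.08543472933288417}
```

View pics/top0.png

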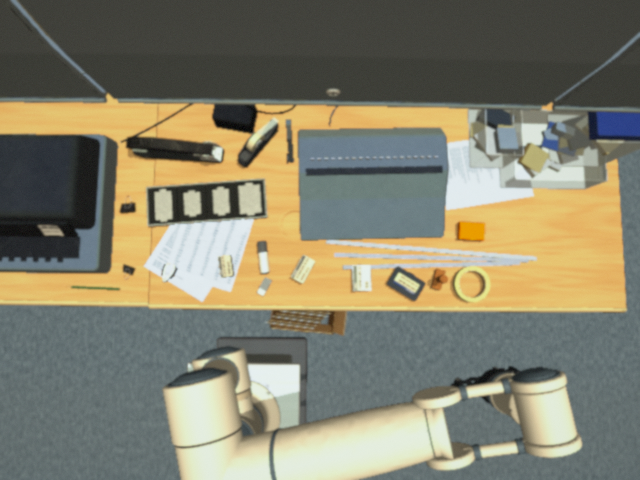

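View pics/side0.png

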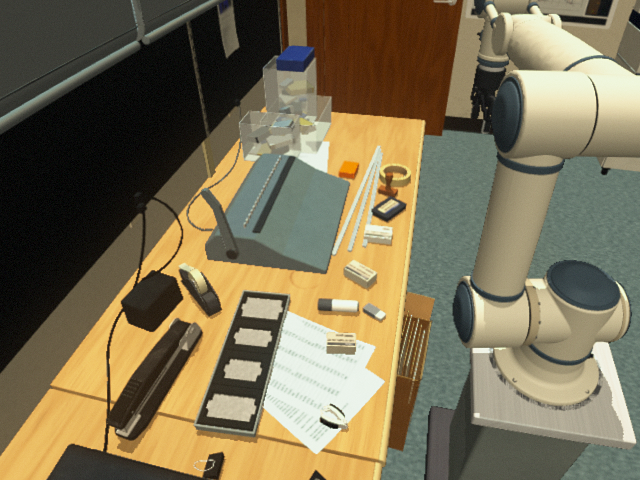

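The top view shows the tray at about (206,201) and cartons at (226,265), (303,270) and (361,278). The remover is near (170,270), and the orange look-alike is at (471,231). I'll zoom in next.

```bash
cat > h.py <<'E'
from workcell import *
import cv2, numpy as np
from scipy.spatial.transform import Rotation as R
def cam(im):
    f=240/np.tan(np.radians(im["vfov"]/2)); q=im["rotation"]
    Rw=R.from_quat([q[1],q[2],q[3],q[0]]).as_matrix()@np.diag([1,-1,-1])
    return np.array([[f,0,im["cx"]],[0,f,im["cy"]],[0,0,1]]),im["distortion"],Rw,im["eye"]
def back(im,px,z):
    K,d,Rw,e=cam(im); p=cv2.undistortPoints(np.array(px,float).reshape(-1,1,2),K,d).reshape(-1,2)
    r=np.c_[p,np.ones(len(p))]@Rw.T
    return e+r*((z-e[2])/r[:,2])[:,None]
def proj(im,P):
    K,d,Rw,e=cam(im); return cv2.projectPoints((np.array(P,float)-e)@Rw,np.zeros(3),np.zeros(3),K,d)[0].reshape(-1,2)
def ortho(im,x0,x1,y0,y1,z,s=1000):
    """top-down map of plane z; col=(y1-y)*s,row=(x1-x)*s"""
    W,H=int((y1-y0)*s),int((x1-x0)*s); c,r=np.meshgrid(np.arange(W),np.arange(H))
    P=np.stack([x1-r/s,y1-c/s,0*c+z],-1).reshape(-1,3); m=proj(im,P).reshape(H,W,2).astype(np.float32)
    return cv2.remap(im["color"],m[...,0],m[...,1],cv2.INTER_CUBIC)[:,:,::-1]
E
python3 - <<'E'
from h import *
a=get_image("top"); 
print(back(a,[[206,201],[226,265],[303,270],[361,278],[170,270],[471,231]],.02).round(3))
A=ortho(a,.26,.64,-.42,.34,.018); b=get_image("side"); B=ortho(b,.26,.64,-.42,.34,.018)
for M in(A,B):
    for k in range(0,760,100): cv2.line(M,(40+k,0),(40+k,8),(0,0,255),1)
cv2.imwrite("pics/oA.png",A);cv2.imwrite("pics/oB.png",B)
E
```

```text
[[ 0.612  0.117  0.02 ]
 [ 0.427  0.053  0.02 ]
 [ 0.416 -0.167  0.02 ]
 [ 0.395 -0.333  0.02 ]
 [ 0.411  0.212  0.02 ]
 [ 0.535 -0.653  0.02 ]]Traceback (most recent call last):
  File "<stdin>", line 6, in <module>
cv2.error: OpenCV(4.12.0) :-1: error: (-5:Bad argument) in function 'line'
> Overload resolution failed:
>  - Layout of the output array img is incompatible with cv::Mat
>  - Expected Ptr<cv::UMat> for argument 'img'
```

```bash
sed -i 's/INTER_CUBIC)\[:,:,::-1\]/INTER_CUBIC)[:,:,::-1].copy()/' h.py
python3 - <<'E'
from h import *
a=get_image("top"); b=get_image("side")
A=np.vstack([ortho(i,.35,.68,-.40,.32,.018,1000)[:290+40] for i in(a,b)])[:, :]
A=cv2.resize(A,None,fx=.9,fy=.9)
cv2.imwrite("pics/oA.png",A);print(A.shape)
E
```

```text
(594, 648, 3)
```

View pics/oA.png

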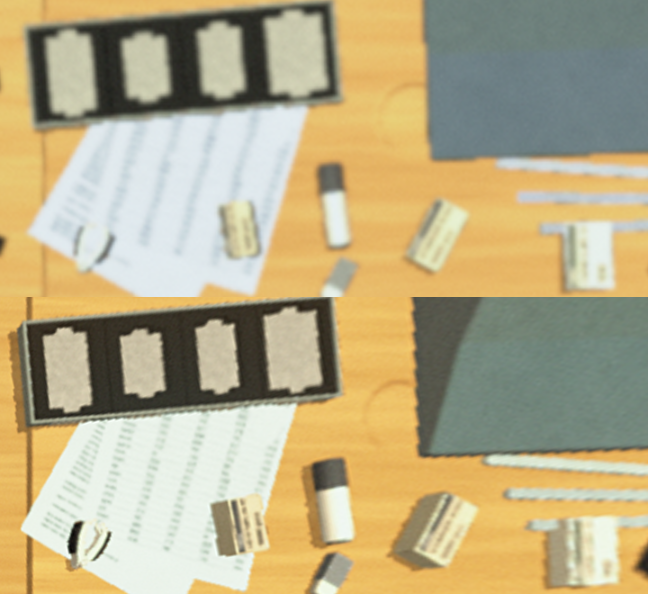

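The cut-outs from left to right (y falling) are long, remover, short and wide. The short carton is at (240,230), the long one at (437,235) tilted about -30°, and the wide one at (589,255). The remover is near (92,245). I'll move over the wide carton.

Emit:
send_rows:
  targets:
    - [0,0,0,0.97,-0.57,0,85]
    - [0,0,0,0.97,-0.57,0,85]
    - [0,0,0,0.97,-0.57,0,85]
    - [0,0,0,0.97,-0.57,0,85]
    - [0,0,0,0.97,-0.57,0,85]
    - [0,0,0,0.97,-0.57,0,85]
    - [0,0,0,0.97,-0.57,0,85]
    - [0,0,0,0.97,-0.57,0,85]
    - [0,0,0,0.97,-0.57,0,85]
    - [0,0,0,0.97,-0.57,0,85]
    - [0,0,0,0.97,-0.57,0,85]
    - [0,0,0,0.97,-0.57,0,85]

```text
time_s: 1.3
tool_pos: [0.3966, -0.3336, 0.2394]
tool_rot: [0.0, 0.991, 0.136, 0.0]
ft_force: [-0.0, -0.7, -0.0]
width: 0.0854
grip_force: 0.0
```

Emit:
send_rows:
  targets:
    - [0,0,0.9,0,0,0.1,85]
    - [0,0,0.9,0,0,0.1,85]
    - [0,0,0.9,0,0,0.1,85]
    - [0,0,0.9,0,0,0.1,85]
    - [0,0,0,0,0,0,85]
    - [0,0,0,0,0,0,85]

```text
time_s: 1.8
tool_pos: [0.3958, -0.3347, 0.2292]
tool_rot: [-0.0, 1.0, -0.02, -0.0]
ft_force: [-0.1, 0.9, 0.3]
width: 0.0851
grip_force: 0.0
```

```bash
cat >> h.py <<'E'
def pose():
    s=state(); q=s["tool_rot"]; M=R.from_quat([q[1],q[2],q[3],q[0]]).as_matrix()
    return s["tool_pos"],M,s
def yaw(M): return np.degrees(np.arctan2(M[1,0],M[0,0]))
def go(P,ψ=None):
    """shift to P in tool units, az turn in units to bring tool x to ψ (mod 180)"""
    p,M,s=pose(); t=M.T@(np.array(P)-p)/.025
    az=0 if ψ is None else -(((ψ-yaw(M)+90)%180)-90)/5
    print("at",p.round(4),"yaw",yaw(M).round(2),"tilt",M[2].round(3),"-> shift",t.round(2),"az",round(az,2),"w",round(s["width"],4),"t",s["time_s"].__round__(2))
E
python3 - <<'E'
from h import *
go([.395,-.334,.2],-3)
im=get_image("wrist");print(im["eye"],im["vfov"],cam(im)[2].round(2))
A=im["color"][:,:,::-1]
cv2.imwrite("pics/w1.png",A)
E
```

```text
at [ 0.3958 -0.3347  0.2292] yaw -2.24 tilt [-0. -0. -1.] -> shift [-0.03 -0.03  1.17] az 0.15 w 0.0851 t 1.8
[ 0.4625089  -0.33710626  0.36385061] 68.60286568127856 [[-0.04 -0.96 -0.27]
 [-1.    0.04  0.01]
 [-0.    0.27 -0.96]]
```

View pics/w1.png

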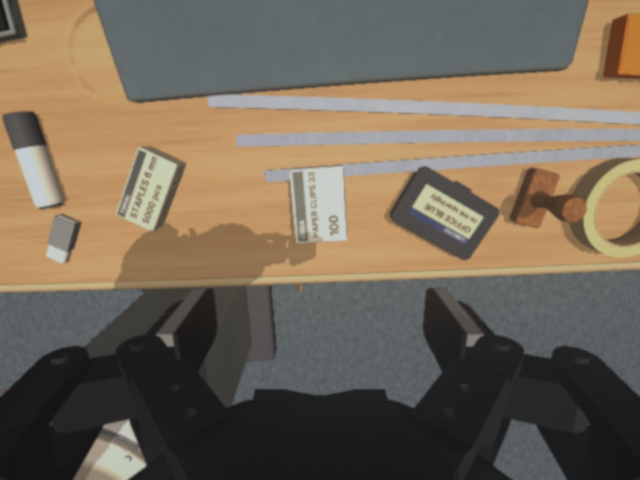

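The wrist view shows the wide carton's top-face corners at about (290,170), (343,167), (347,240) and (295,243). The long carton's are about (148,147), (177,160), (157,231) and (118,215).

```bash
python3 - <<'E'
from h import *
im=get_image("wrist")
def q(c,z):
    P=back(im,c,z)[:,:2]; print(P.mean(0).round(4),"sides",np.linalg.norm(P-np.roll(P,-1,0),axis=1).round(4),"ang",np.degrees(np.arctan2(*(P[0]+P[1]-P[2]-P[3])[::-1])).round(1))
q([[290,170],[343,167],[347,240],[295,243]],.021)
q([[148,147],[177,160],[157,231],[118,215]],.027)
g=cv2.cvtColor(im["color"],6)
A=np.hstack([cv2.resize(im["color"][y-55:y+55,x-55:x+55,::-1],None,fx=3.6,fy=3.6,interpolation=2) for x,y in((318,205),(150,190))])
cv2.imwrite("pics/w2.png",A)
p,M,s=pose()
E
```

```text
[ 0.3957 -0.3338] sides [0.0512 0.0735 0.0531 0.0737] ang 1.2
[ 0.4201 -0.1705] sides [0.0291 0.0749 0.0409 0.076 ] ang -28.4
```

View pics/w2.png

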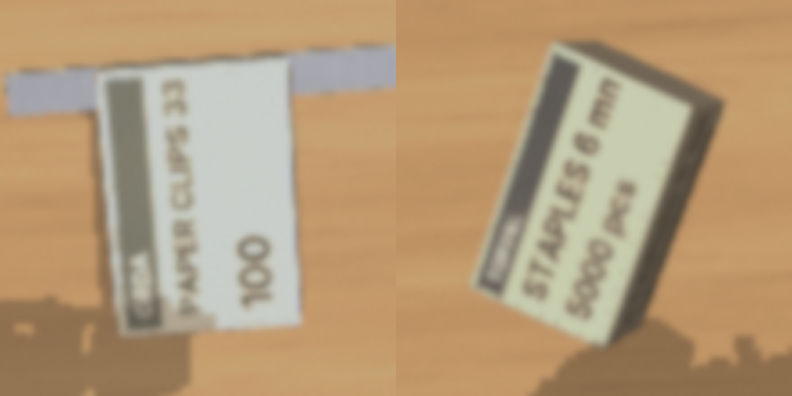

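```bash
python3 - <<'E'
from h import *
im=get_image("wrist")
c=np.array([318-55,205-55]);P=back(im,[[289.9,170],[343,166.1],[346.3,240],[296.9,242.8]],.021);print(P.mean(0))
P=back(im,[[138.6,146.9],[177.2,164.2],[153.1,231.1],[116.1,215]],.027);print(P.mean(0),np.linalg.norm(P-np.roll(P,-1,0),axis=1),np.degrees(np.arctan2(*(P[0]+P[1]-P[2]-P[3])[1::-1])))
p,M,s=pose()
for dz in(-.005,.008):
    print(dz,proj(im,[p+M@[sx,sy*w,dz] for sx in(.011,-.011) for sy in(1,) for w in(.0427,.057)]).round().tolist())
E
```

```text
[ 0.39599427 -0.33413297  0.021     ]
[ 0.41934753 -0.16677205  0.027     ] [0.03885759 0.07295452 0.03908239 0.07281326] -27.873734842704206
-0.005 [[427.0, 281.0], [463.0, 281.0], [423.0, 330.0], [456.0, 330.0]]
0.008 [[418.0, 269.0], [451.0, 269.0], [415.0, 315.0], [446.0, 315.0]]
```

Emit:
send_rows:
  targets:
    - [0,0,-0.77,0,0,0.9,85]
    - [0,0,0,0,0,1,85]
    - [0,0,0,0,0,1,85]
    - [0,0,0,0,0,1,85]
    - [0,0,0,0,0,1,85]
    - [0,0,0,0,0,1,85]
    - [0,0,0,0,0,1,85]
    - [0,0,0,0,0,0.6,85]
    - [0,0,0,0,0,0,85]
    - [0,0,0,0,0,0,85]

```text
time_s: 2.78
tool_pos: [0.3954, -0.3345, 0.0414]
tool_rot: [-0.001, 1.0, 0.013, -0.001]
ft_force: [0.7, 0.9, 1.4]
width: 0.0851
grip_force: 0.0
```

```bash
python3 - <<'E'
from h import *
go([.3957,-.334,.014],1.6)
a=get_image("wrist")["color"]
cv2.imwrite("pics/w3.png",a[:,:,::-1])
p,M,s=pose();im=get_image("wrist")
for dz in(-.005,.008):
    print(dz,proj(im,[p+M@[sx,sy*w,dz] for sx in(.011,-.011) for sy in(1,) for w in(.0427,.057)]).round().tolist())
E
```

```text
at [ 0.3954 -0.3345  0.0414] yaw 1.51 tilt [-0.001 -0.001 -1.   ] -> shift [ 0.01 -0.02  1.09] az -0.02 w 0.0851 t 2.78
-0.005 [[427.0, 281.0], [463.0, 281.0], [423.0, 330.0], [457.0, 330.0]]
0.008 [[418.0, 269.0], [451.0, 269.0], [415.0, 315.0], [446.0, 315.0]]
```

View pics/w3.png

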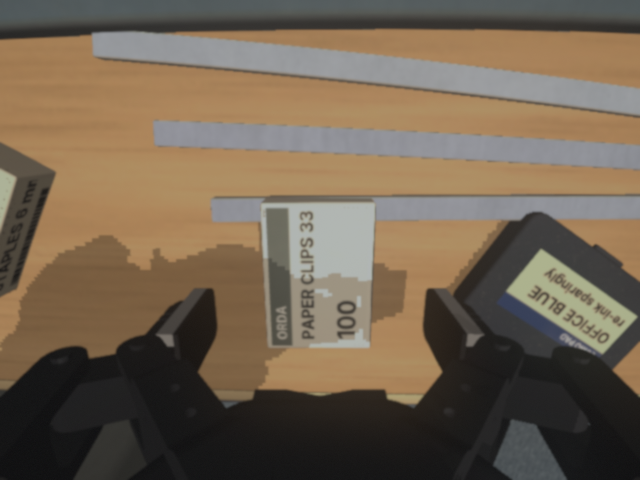

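The carton is centred between the fingers at about (318,275). The ink pad's corner at (465,290) is close to the right finger, so I'll narrow the fingers before descending.

Emit:
send_rows:
  targets:
    - [0,0,0,0,0,0,66]
    - [0,0,0,0,0,0,66]
    - [0,0,0,0,0,0.4,66]
    - [0,0,0,0,0,0.4,66]
    - [0,0,0,0,0,0.34,66]
    - [0,0,0,0,0,0,66]
    - [0,0,0,0,0,0,40]
    - [0,0,0,0,0,0,40]
    - [0,0,0,0,0,0,40]
    - [0,0,0,0,0,0,40]

```text
time_s: 3.72
tool_pos: [0.396, -0.3349, 0.0136]
tool_rot: [0.0, 1.0, 0.013, 0.0]
ft_force: [0.4, 0.4, 0.2]
width: 0.0508
grip_force: 64.6
```

Emit:
send_rows:
  targets:
    - [0,0,0,0,0,-1,40]
    - [0,0,0,0,0,-1,40]
    - [0,0,0,0,0,-1,40]
    - [0,0,0,0,0,-1,40]
    - [0,0,0,0,-1,-0.3,40]
    - [0,0,0,0,-1,0,40]
    - [0,0,0,0,-1,0,40]
    - [0,0,0,0,-1,0,40]
    - [0,0,0,0,-1,0,40]
    - [0,0,0,0,-1,0,40]
    - [0,0,0,0,-1,0,40]
    - [0,0,0,0,-1,0,40]

```text
time_s: 4.72
tool_pos: [0.3905, -0.1337, 0.121]
tool_rot: [0.0, 1.0, 0.013, 0.0]
ft_force: [0.7, -0.2, -0.7]
width: 0.0505
grip_force: 64.8
```

Emit:
send_rows:
  targets:
    - [0,0,0,1,-1,0,40]
    - [0,0,0,1,-1,0,40]
    - [0,0,0,1,-1,0,40]
    - [0,0,0,1,-1,0,40]
    - [0,0,0,1,-0.8,0,40]
    - [0,0,-0.62,1,0,0,40]
    - [0,0,0,1,0,0,40]
    - [0,0,0,0,0,0,40]
    - [0,0,0,0,0,0,40]

```text
time_s: 5.47
tool_pos: [0.5627, -0.0087, 0.1199]
tool_rot: [-0.0, 0.999, 0.04, -0.001]
ft_force: [-0.5, 0.2, -0.8]
width: 0.0509
grip_force: 64.7
```

```bash
python3 - <<'E'
from h import *
go([.619,-.008,.1],4.7)
im=get_image("wrist");cv2.imwrite("pics/w4.png",im["color"][:,:,::-1])
t=get_image("top");cv2.imwrite("pics/t4.png",t["color"][:,:,::-1])
E
```

```text
at [ 0.5627 -0.0087  0.1199] yaw 4.61 tilt [-0.002 -0.    -1.   ] -> shift [2.25 0.15 0.79] az -0.02 w 0.0509 t 5.47
```

View pics/w4.png

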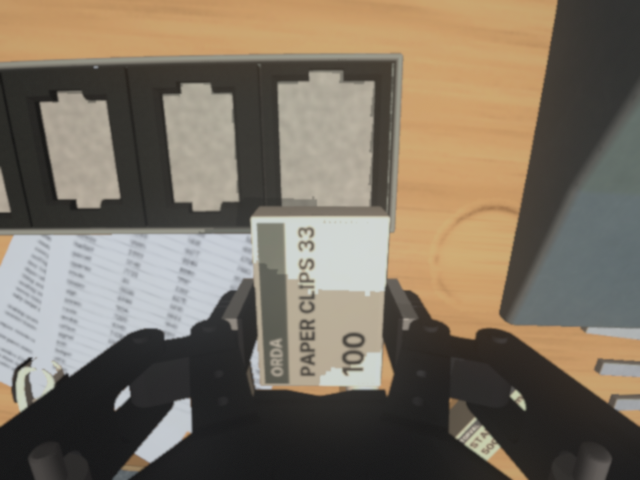

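The carton is held straight, with its top face spanning rows 215–387. In the tray, rim corners are at (402,54) and (396,232), and seams meet the foam edges at (260,65), (127,68) and (145,224).

```bash
python3 - <<'E'
from h import *
im=get_image("wrist")
px=[[402,54],[396,232],[127,68],[145,224],[260,65]]
W=back(im,px,.018)[:,:2]; T=np.array([[57,-173],[-57,-173],[52,0],[-52,0],[52,-84]])/1000
Tc=T-T.mean(0);Wc=W-W.mean(0); z=(Wc@[1,1j])@np.conj(Tc@[1,1j]); a=np.angle(z)
Rm=np.array([[np.cos(a),-np.sin(a)],[np.sin(a),np.cos(a)]]); o=W.mean(0)-Rm@T.mean(0)
print("tray",o.round(4),np.degrees(a).round(2),"scale",abs(z)/(Tc**2).sum(),"res",(W-o-T@Rm.T).round(4).tolist())
for y,n in((.126,"long"),(.042,"rem"),(-.042,"short"),(-.126,"wide")): print(n,(o+Rm@[0,y]).round(4))
p,M,s=pose()
C=back(im,[[253,219],[388,216],[380,387],[263,389]],p[2]+.0075); print("carton",((C-p)@M).round(4).tolist(),((C.mean(0)-p)@M).round(4))
E
```

```text
tray [0.6103 0.1167] 4.81 scale 1.001797104223188 res [[0.0003, 0.0004], [0.0001, -0.0016], [-0.001, -0.0001], [0.0014, 0.0016], [-0.0007, -0.0004]]
long [0.5997 0.2423]
rem [0.6067 0.1586]
short [0.6138 0.0749]
wide [ 0.6208 -0.0088]
carton [[0.0373, -0.0251, -0.0075], [0.0384, 0.0249, -0.0075], [-0.0369, 0.0256, -0.0075], [-0.0379, -0.0248, -0.0075]] [ 0.0002  0.0002 -0.0075]
```

Emit:
send_rows:
  targets:
    - [0,0,0,0.8,0.06,0,40]
    - [0,0,0,0.8,0.06,0,40]
    - [0,0,0,0.72,0.07,0,40]
    - [0,0,0,0,0,0,40]
    - [0,0,0,0,0,0.8,40]
    - [0,0,0,0,0,0.8,40]
    - [0,0,0,0,0,0.8,40]
    - [0,0,0,0,0,0.6,40]
    - [0,0,0,0,0,0.4,40]
    - [0,0,0,0,0,0.3,40]
    - [0,0,0,0,0,0,40]
    - [0,0,0,0,0,0,40]

```text
time_s: 6.62
tool_pos: [0.6206, -0.0092, 0.0289]
tool_rot: [0.0, 0.999, 0.04, 0.0]
ft_force: [-0.1, 0.2, -0.7]
width: 0.0507
grip_force: 64.7
```

Emit:
send_rows:
  targets:
    - [0,0,0,0,0,0.1,40]
    - [0,0,0,0,0,0,40]
    - [0,0,0,0,0,0,60]
    - [0,0,0,0,0,0,60]
    - [0,0,0,0,0,0,60]
    - [0,0,0,0,0,-0.5,60]
    - [0,0,0,0,0,-1,60]
    - [0,0,0,0,0,-1,60]
    - [0,0,0,-1,-1,-1,70]
    - [0,0,0,-1,-1,0,70]
    - [0,0,0,-1,0,0,70]
    - [0,0,0,-1,0,0,70]

```text
time_s: 7.62
tool_pos: [0.5174, 0.033, 0.1143]
tool_rot: [-0.0, 0.999, 0.041, 0.001]
ft_force: [0.5, -0.7, 0.2]
width: 0.0697
grip_force: 0.0
```

```bash
python3 - <<'E'
from h import *
go([.427,.055,.1],7)
im=get_image("wrist");cv2.imwrite("pics/w5.png",im["color"][:,:,::-1])
E
```

```text
at [0.5174 0.033  0.1143] yaw 4.7 tilt [ 0.003  0.    -1.   ] -> shift [-3.53 -1.17  0.56] az -0.46 w 0.0697 t 7.62
```

View pics/w5.png

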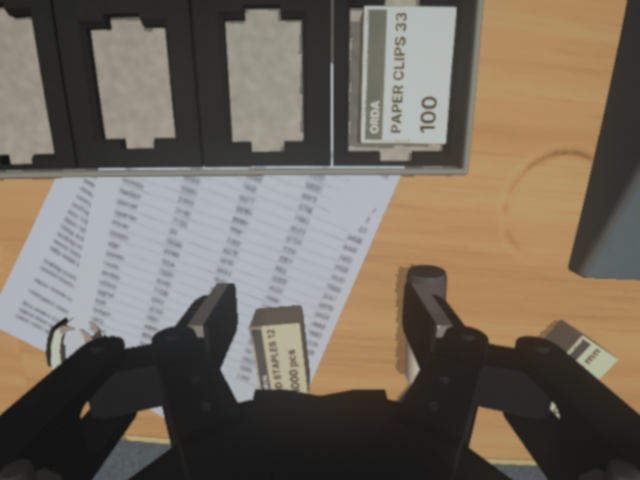

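The wide carton is seated at about (405,75). I'll rise between the short carton and the remover and look at both.

Emit:
send_rows:
  targets:
    - [0,0,0,-0.7,-0.55,-0.95,80]
    - [0,0,0,-0.7,-0.55,-0.95,80]
    - [0,0,0,-0.7,-0.55,-0.95,80]
    - [0,0,0,-0.7,-0.55,-0.95,80]
    - [0,0,0,-0.7,-0.55,-0.95,80]
    - [0,0,0,0,0,0,80]
    - [0,0,0,0,0,0,80]

```text
time_s: 8.25
tool_pos: [0.4256, 0.094, 0.2343]
tool_rot: [-0.0, 0.999, 0.041, 0.003]
ft_force: [-0.3, 0.1, -0.1]
width: 0.0798
grip_force: 0.0
```

```bash
python3 - <<'E'
from h import *
go([.427,.1,.23],4.7)
im=get_image("wrist")
a=proj(im,[[.427,.055,.03],[.411,.212,.02]]).round().astype(int);print(a)
A=np.hstack([cv2.resize(cv2.copyMakeBorder(im["color"],60,60,60,60,0)[y:y+120,x:x+120,::-1],None,fx=3.3,fy=3.3,interpolation=2) for x,y in a])
cv2.imwrite("pics/w6.png",A); np.save("w6.npy",a)
E
```

```text
at [0.4256 0.094  0.2343] yaw 4.66 tilt [ 0.006 -0.    -1.   ] -> shift [ 0.07 -0.24  0.17] az -0.01 w 0.0798 t 8.25
[[360 210]
 [203 211]]
```

View pics/w6.png

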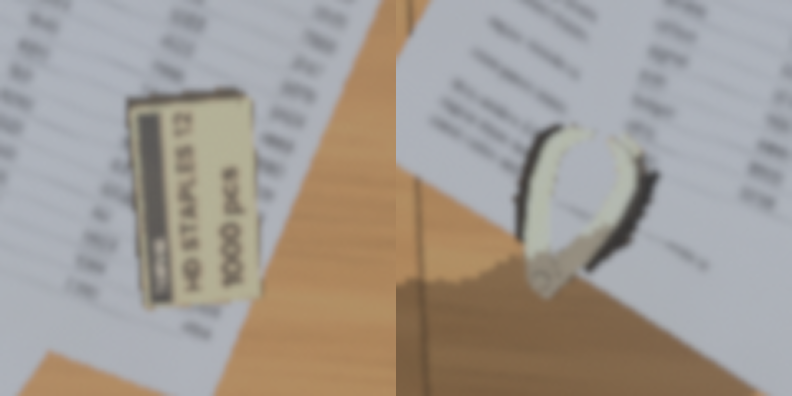

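The short carton's top corners in the crop are (132,104), (242,94), (259,298) and (148,305). The remover's hinge is at (545,297), its mouth at about (612,125), and its pads centre on (528,185) and (630,228).

```bash
python3 - <<'E'
from h import *
im=get_image("wrist"); a=np.load("w6.npy")
c=np.array([[132,104],[242,94],[259,298],[148,305]])/3.3-60+a[0]
P=back(im,c,.031)[:,:2]; print(P.mean(0).round(4),np.linalg.norm(P-np.roll(P,-1,0),axis=1).round(4),np.degrees(np.arctan2(*(P[0]+P[1]-P[2]-P[3])[::-1])))
c=np.array([[545-396,297],[612-396,125],[528-396,185],[630-396,228]])/3.3-60+a[1]
P=back(im,c,.012)[:,:2];print(P[:2].mean(0).round(4),P[2:].mean(0).round(4),np.linalg.norm(P[0]-P[1]),[np.degrees(np.arctan2(*v[::-1])).round(1) for v in(P[1]-P[0],P[3]-P[2])])
go([.427,.055,.03],7)
E
```

```text
[0.4252 0.055 ] [0.0318 0.0618 0.0336 0.0609] 10.862613893432965
[0.4038 0.2185] [0.4058 0.218 ] 0.06116576350192758 [np.float64(-20.8), np.float64(-109.4)]
at [0.4254 0.0932 0.2309] yaw 4.58 tilt [ 0.  0. -1.] -> shift [-0.06  1.53  8.04] az -0.48 w 0.08 t 8.35
```

Emit:
send_rows:
  targets:
    - [0,0,0,-0.06,0.76,0,80]
    - [0,0,0,-0.06,0.76,0,80]
    - [0,0,-0.6,0,0,0.9,75]
    - [0,0,-0.58,0,0,0.9,70]
    - [0,0,0,0,0,1,62]
    - [0,0,0,0,0,1,62]
    - [0,0,0,0,0,1,62]
    - [0,0,0,0,0,1,62]
    - [0,0,0,0,0,0,62]
    - [0,0,0,0,0,0,62]

```text
time_s: 9.18
tool_pos: [0.424, 0.0548, 0.0838]
tool_rot: [-0.0, 0.996, 0.091, -0.003]
ft_force: [1.0, 0.1, 1.2]
width: 0.0617
grip_force: 0.0
```

```bash
python3 - <<'E'
from h import *
go([.425,.055,.02],10.5)
im=get_image("wrist");cv2.imwrite("pics/w7.png",im["color"][120:480,:,::-1])
E
```

```text
at [0.424  0.0548 0.0838] yaw 10.43 tilt [-0.006 -0.001 -1.   ] -> shift [ 0.06 -0.    2.55] az -0.01 w 0.0617 t 9.18
```

View pics/w7.png

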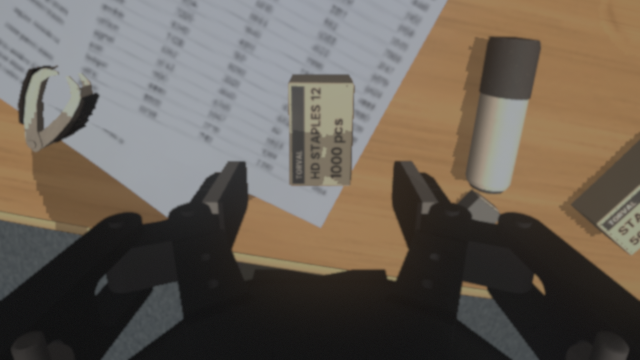

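The carton is centred and square between the fingers at (321,130), and the glue stick at (470,190) is well clear.

Emit:
send_rows:
  targets:
    - [0,0,0,0.03,0,0.9,62]
    - [0,0,0,0.03,0,0.9,62]
    - [0,0,0,0,0,0.5,62]
    - [0,0,0,0,0,0.25,62]
    - [0,0,0,0,0,0,25]
    - [0,0,0,0,0,0,25]
    - [0,0,0,0,0,0,25]
    - [0,0,0,0,0,0,25]
    - [0,0,0,0,0,0,25]
    - [0,0,0,0,0,0,25]

```text
time_s: 10.07
tool_pos: [0.4278, 0.0557, 0.024]
tool_rot: [0.0, 0.996, 0.091, 0.001]
ft_force: [0.3, -0.1, 6.2]
width: 0.0343
grip_force: 62.2
```

```bash
python3 - <<'E'
from h import *
go([.4278,.0557,.12],10.4);s=state();print(s["ft_force"],s["ft_torque"],s["joint_vel"].round(3))
im=get_image("wrist");cv2.imwrite("pics/w8.png",im["color"][150:480,120:520,::-1])
E
```

```text
at [0.4278 0.0557 0.024 ] yaw 10.48 tilt [ 0.003  0.    -1.   ] -> shift [ 0.01 -0.   -3.84] az 0.02 w 0.0343 t 10.07
[ 0.26265299 -0.08308762  6.24319735] [0.0003788  0.13434195 0.06254568] [-0.    -0.002  0.     0.001  0.001  0.001]
```

Emit:
send_rows:
  targets:
    - [0,0,0,0,0,-0.2,25]
    - [0,0,0,0,0,0,25]

```text
time_s: 10.28
tool_pos: [0.427, 0.0556, 0.0281]
tool_rot: [0.0, 0.996, 0.091, 0.0]
ft_force: [0.1, -0.5, -2.8]
width: 0.0346
grip_force: 61.4
```

Emit:
send_rows:
  targets:
    - [0,0,0,0,0,-1,25]
    - [0,0,0,0,0,-1,25]
    - [0,0,0.57,0,0,-1,25]
    - [0,0,0.57,0,0,-0.7,25]
    - [0,0,0,0.87,0,0,25]
    - [0,0,0,0.87,0,0,25]
    - [0,0,0,0.87,0,0,25]
    - [0,0,0,0.87,0,0,25]
    - [0,0,0,0.87,0,0,25]
    - [0,0,0,0.87,-0.15,0,25]
    - [0,0,0,0,0,0,25]
    - [0,0,0,0,0,0,25]

```text
time_s: 11.28
tool_pos: [0.5564, 0.0703, 0.1185]
tool_rot: [0.0, 0.999, 0.042, -0.001]
ft_force: [-0.3, -0.1, -1.9]
width: 0.0353
grip_force: 61.4
```

```bash
python3 - <<'E'
from h import *
go([.6138,.0749,.037],4.8)
im=get_image("wrist");cv2.imwrite("pics/w9.png",im["color"][:,:,::-1])
E
```

```text
at [0.5564 0.0703 0.1185] yaw 4.79 tilt [-0.003 -0.    -1.   ] -> shift [2.31 0.01 3.25] az -0.0 w 0.0353 t 11.28
```

View pics/w9.png

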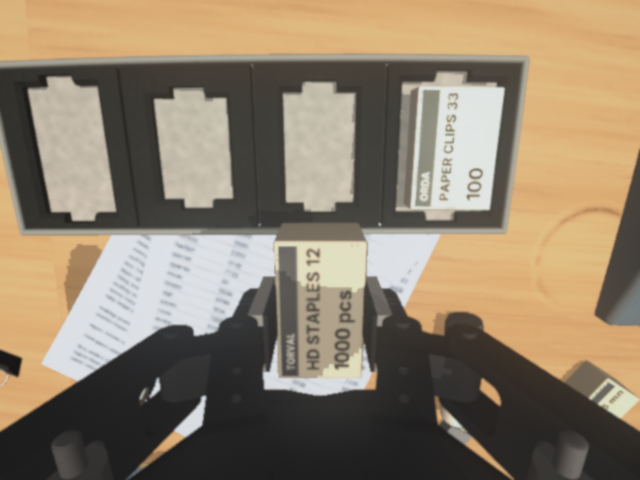

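The short carton is held square, with top corners at (276,244), (366,241), (362,378) and (281,379). Tray rim corners show at (528,57), (507,232) and (20,234), and the middle seam top is at (119,67).

```bash
python3 - <<'E'
from h import *
im=get_image("wrist");p,M,s=pose()
C=back(im,[[276,244],[366,241],[362,378],[281,379]],p[2]+.007); print("carton",((C-p)@M).round(4).tolist(),((C.mean(0)-p)@M).round(4))
T=[[57,-173],[-57,-173],[-57,173]];W=back(im,[[528,57],[507,232],[20,234]],.018)
a=np.radians(4.81);Rm=np.array([[np.cos(a),-np.sin(a)],[np.sin(a),np.cos(a)]])
print("tray est",(W[:,:2]-np.array(T)/1000@Rm.T).round(4))
E
```

```text
carton [[0.0275, -0.0169, -0.007], [0.0287, 0.0172, -0.007], [-0.0325, 0.0178, -0.0069], [-0.033, -0.0169, -0.0069]] [-0.0023  0.0003 -0.007 ]
tray est [[0.6103 0.1185]
 [0.6115 0.1168]
 [0.6101 0.1168]]
```

Emit:
send_rows:
  targets:
    - [0,0,0,0.8,0,0,25]
    - [0,0,0,0.8,0,0,25]
    - [0,0,0,0.8,0.02,0,25]
    - [0,0,0,0,0,0,25]
    - [0,0,0,0,0,0.8,25]
    - [0,0,0,0,0,0.8,25]
    - [0,0,0,0,0,0.8,25]
    - [0,0,0,0,0,0.4,25]
    - [0,0,0,0,0,0.25,25]
    - [0,0,0,0,0,0.15,25]
    - [0,0,0,0,0,0,25]
    - [0,0,0,0,0,0,25]

```text
time_s: 12.38
tool_pos: [0.6168, 0.0747, 0.0411]
tool_rot: [-0.0, 0.999, 0.042, 0.001]
ft_force: [-0.1, -0.6, -1.7]
width: 0.0346
grip_force: 61.4
```

Emit:
send_rows:
  targets:
    - [0,0,0,0,0,0.2,25]
    - [0,0,0,0,0,0,25]
    - [0,0,0,0,0,0,25]
    - [0,0,0,0,0,0,48]
    - [0,0,0,0,0,0,48]
    - [0,0,0,0,0,0,48]
    - [0,0,0,0,0,0,48]
    - [0,0,0,0,0,-0.5,48]
    - [0,0,0,0,0,-1,48]
    - [0,0,0,0,0,-1,48]
    - [0,0,0,0,0,-1,60]
    - [0,0,0,0,0,0,60]

```text
time_s: 13.38
tool_pos: [0.6191, 0.0749, 0.1307]
tool_rot: [-0.0, 0.999, 0.042, 0.006]
ft_force: [0.4, 1.2, 1.4]
width: 0.06
grip_force: 0.0
```

```bash
python3 - <<'E'
from h import *
go([.405,.218,.12],-19)
im=get_image("side")
print(proj(im,[[.6138,.0749,.04],[.6138-.03,.0749,.041],[.6208,-.0088,.031]]))
E
```

```text
at [0.6191 0.0749 0.1307] yaw 4.78 tilt [ 0.011  0.    -1.   ] -> shift [-8.06 -6.42  0.34] az 4.76 w 0.06 t 13.38
[[252.08782672 328.85666389]
 [265.50380028 330.95212054]
 [261.9165191  302.62708022]]
```

Emit:
send_rows:
  targets:
    - [0,0,0,-0.8,-0.64,0,70]
    - [0,0,0,-0.8,-0.64,0,70]
    - [0,0,0,-0.8,-0.64,0,70]
    - [0,0,0,-0.8,-0.64,0,70]
    - [0,0,0,-0.8,-0.64,0,70]
    - [0,0,0,-0.8,-0.64,0,70]
    - [0,0,0,-0.8,-0.64,0,70]
    - [0,0,0,-0.8,-0.64,0,70]
    - [0,0,0,-0.8,-0.64,0,70]
    - [0,0,0,-0.8,-0.64,0,70]

```text
time_s: 14.27
tool_pos: [0.4023, 0.2178, 0.1219]
tool_rot: [0.0, 0.999, 0.042, -0.0]
ft_force: [0.1, 0.2, 0.5]
width: 0.07
grip_force: 0.0
```

Emit:
send_rows:
  targets:
    - [0,0,0.96,0,0,0,60]
    - [0,0,0.95,0,0,0,60]
    - [0,0,0.95,0,0,0,60]
    - [0,0,0.95,0,0,0,60]
    - [0,0,0.95,0,0,0,60]
    - [0,0,0,0,0,0.9,60]
    - [0,0,0,0,0,0.9,60]
    - [0,0,0,0,0,0,60]
    - [0,0,0,0,0,0,60]

```text
time_s: 15.02
tool_pos: [0.4026, 0.217, 0.0761]
tool_rot: [0.001, 0.986, -0.165, -0.002]
ft_force: [0.8, 0.7, 0.0]
width: 0.06
grip_force: 0.0
```

```bash
python3 - <<'E'
from h import *
go([.405,.218,.016],-19)
im=get_image("wrist");cv2.imwrite("pics/w10.png",im["color"][:,:,::-1])
p,M,s=pose(); print(proj(im,[p+M@[0,sy,p[2]-.01] for sy in(-.02,0,.02)]).round().tolist())
E
```

```text
at [0.4026 0.217  0.0761] yaw -19.02 tilt [-0.003  0.003 -1.   ] -> shift [ 0.08 -0.08  2.4 ] az -0.0 w 0.06 t 15.02
[[285.0, 250.0], [318.0, 250.0], [351.0, 250.0]]
```

View pics/w10.png

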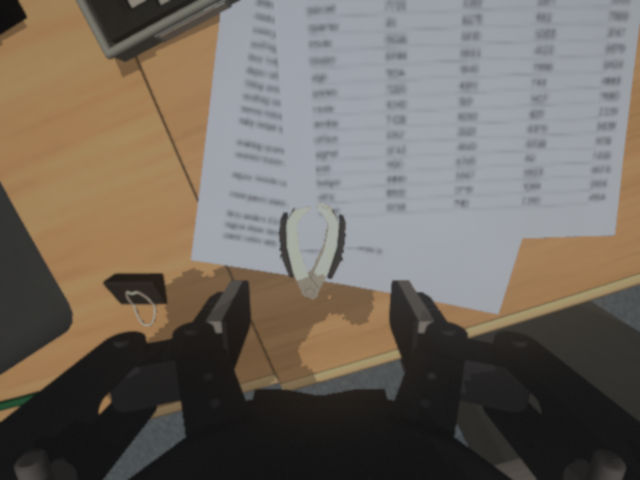

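The remover's hinge is at (311,298) and its mouth at (318,203), so its centre is near (314,250), about 2 mm left of the tool axis. I'll trim, descend and grip.

Emit:
send_rows:
  targets:
    - [0,0,0.4,0,-0.1,0,60]
    - [0,0,0,0,0,0.7,60]
    - [0,0,0,0,0,0.7,60]
    - [0,0,0,0,0,0.6,60]
    - [0,0,0,0,0,0.25,60]
    - [0,0,0,0,0,0.2,60]
    - [0,0,0,0,0,0,60]
    - [0,0,0,0,0,0,25]
    - [0,0,0,0,0,0,25]
    - [0,0,0,0,0,0,25]
    - [0,0,0,0,0,0,25]
    - [0,0,0,0,0,0,25]

```text
time_s: 16.07
tool_pos: [0.4055, 0.2203, 0.0178]
tool_rot: [-0.001, 0.983, -0.182, 0.001]
ft_force: [-1.0, -0.4, 5.9]
width: 0.0321
grip_force: 60.9
```

Emit:
send_rows:
  targets:
    - [0,0,0,0,0,-0.8,25]
    - [0,0,0,0,0,-1,25]
    - [0,0,0,0,0,-1,25]
    - [0,0,0,0,0,-1,25]
    - [0,0,-0.86,0,0,0,25]
    - [0,0,-0.86,0,0,0,25]
    - [0,0,-0.86,0,0,0,25]
    - [0,0,-0.86,0,0,0,25]
    - [0,0,-0.86,0,0,0,25]
    - [0,0,-0.86,0,0,0,25]
    - [0,0,0,0,0,0,25]
    - [0,0,0,0,0,0,25]

```text
time_s: 17.07
tool_pos: [0.4045, 0.2198, 0.1111]
tool_rot: [0.0, 0.999, 0.041, -0.0]
ft_force: [0.0, -0.1, -0.5]
width: 0.0322
grip_force: 60.2
```

```bash
python3 - <<'E'
from h import *
go([.55,.154,.11],4.8)
E
```

```text
at [0.4045 0.2198 0.1111] yaw 4.65 tilt [-0.  0. -1.] -> shift [5.59 3.1  0.04] az -0.03 w 0.0322 t 17.07
```

Emit:
send_rows:
  targets:
    - [0,0,-0.03,0.8,0.44,0,25]
    - [0,0,0,0.8,0.44,0,25]
    - [0,0,0,0.8,0.44,0,25]
    - [0,0,0,0.8,0.44,0,25]
    - [0,0,0,0.8,0.44,0,25]
    - [0,0,0,0.8,0.44,0,25]
    - [0,0,0,0.8,0.44,0,25]
    - [0,0,0,0,0,0,25]
    - [0,0,0,0,0,0,25]

```text
time_s: 17.82
tool_pos: [0.5509, 0.1545, 0.1105]
tool_rot: [0.0, 0.999, 0.041, -0.001]
ft_force: [-0.2, -0.6, 0.0]
width: 0.0318
grip_force: 60.2
```

```bash
python3 - <<'E'
from h import *
go([.6067,.1586,.0295],4.8)
im=get_image("wrist");cv2.imwrite("pics/w11.png",im["color"][:,:,::-1])
E
```

```text
at [0.5509 0.1545 0.1105] yaw 4.74 tilt [-0.001  0.    -1.   ] -> shift [2.24 0.02 3.24] az -0.01 w 0.0318 t 17.82
```

View pics/w11.png

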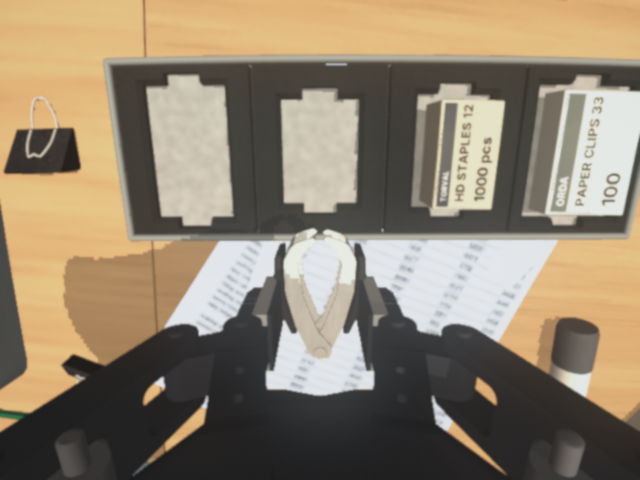

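The remover is held straight, with its mouth at (320,230) and hinge at (321,357). The short and wide cartons sit in their cut-outs.

```bash
python3 - <<'E'
from h import *
im=get_image("wrist");p,M,s=pose()
for dz in(-.008,.002):
    C=back(im,[[320,230],[321,357]],p[2]+dz);d=(C-p)@M;print(d.round(4).tolist(),d.mean(0).round(4))
E
```

```text
[[0.0291, 0.0002, 0.008], [-0.0325, 0.0007, 0.008]] [-0.0017  0.0004  0.008 ]
[[0.0317, 0.0002, -0.002], [-0.0255, 0.0006, -0.002]] [ 0.0031  0.0004 -0.002 ]
```

Emit:
send_rows:
  targets:
    - [0,0,0,0.75,0,0,25]
    - [0,0,0,0.75,0,0,25]
    - [0,0,0,0.66,0,0,25]
    - [0,0,0,0,0,0,25]
    - [0,0,0,0,0,0.8,25]
    - [0,0,0,0,0,0.8,25]
    - [0,0,0,0,0,0.8,25]
    - [0,0,0,0,0,0.4,25]
    - [0,0,0,0,0,0.25,25]
    - [0,0,0,0,0,0.15,25]
    - [0,0,0,0,0,0,25]
    - [0,0,0,0,0,0,25]

```text
time_s: 18.92
tool_pos: [0.6046, 0.1599, 0.0321]
tool_rot: [-0.0, 0.999, 0.043, 0.001]
ft_force: [-0.1, -0.1, -1.2]
width: 0.032
grip_force: 60.2
```

Emit:
send_rows:
  targets:
    - [0,0,0,0,0.04,0.1,25]
    - [0,0,0,0,0,0,25]
    - [0,0,0,0,0,0,25]
    - [0,0,0,0,0,0,46]
    - [0,0,0,0,0,0,46]
    - [0,0,0,0,0,0,46]
    - [0,0,0,0,0,0,46]
    - [0,0,0,0,0,-0.5,46]
    - [0,0,0,0,0,-1,46]
    - [0,0,0,0,0,-1,46]
    - [0,0,0,0,0,-1,60]
    - [0,0,0,0,0,0,60]

```text
time_s: 19.92
tool_pos: [0.6072, 0.1593, 0.1244]
tool_rot: [-0.001, 0.999, 0.043, 0.005]
ft_force: [0.7, 1.5, 1.7]
width: 0.0603
grip_force: 0.0
```

```bash
python3 - <<'E'
from h import *
go([.4193,-.1668,.12],-27.9)
E
```

```text
at [0.6072 0.1593 0.1244] yaw 4.93 tilt [ 0.011 -0.001 -1.   ] -> shift [-8.61 12.35  0.07] az 6.57 w 0.0603 t 19.92
```

Emit:
send_rows:
  targets:
    - [0,0,0,-0.95,0.95,0,65]
    - [0,0,0,-0.95,0.95,0,65]
    - [0,0,0,-0.95,0.95,0,65]
    - [0,0,0,-0.95,0.95,0,65]
    - [0,0,0,-0.95,0.95,0,65]
    - [0,0,0,-0.95,0.95,0,65]
    - [0,0,0,-0.95,0.95,0,65]
    - [0,0,0,-0.95,0.95,0,65]
    - [0,0,0,-0.95,0.95,0,65]
    - [0,0,0,0,1,0,65]
    - [0,0,0,0,1,0,65]
    - [0,0,0,0,1,0,65]

```text
time_s: 20.92
tool_pos: [0.4161, -0.1486, 0.1174]
tool_rot: [0.001, 0.999, 0.043, 0.001]
ft_force: [0.2, 0.2, 0.2]
width: 0.0649
grip_force: 0.0
```

Emit:
send_rows:
  targets:
    - [0,0,0.94,0,0.8,0,65]
    - [0,0,0.94,0,0,0,65]
    - [0,0,0.94,0,0,0,65]
    - [0,0,0.94,0,0,0,65]
    - [0,0,0.94,0,0,0,65]
    - [0,0,0.94,0,0,0,65]
    - [0,0,0.94,0,0,0,65]
    - [0,0,0,0,0,0.8,65]
    - [0,0,0,0,0,0.5,65]
    - [0,0,0,0,0,0,65]
    - [0,0,0,0,0,0,65]

```text
time_s: 21.83
tool_pos: [0.4174, -0.1669, 0.0829]
tool_rot: [-0.0, 0.97, -0.241, -0.001]
ft_force: [0.5, -0.7, -0.1]
width: 0.0649
grip_force: 0.0
```

```bash
python3 - <<'E'
from h import *
go([.4193,-.1668,.018],-27.9)
im=get_image("wrist")
p,M,s=pose(); cv2.imwrite("pics/w12.png",im["color"][:,:,::-1])
d=M.T
# top-face mask: bright pale pixels (yellowish white) near expected centre
hsv=cv2.cvtColor(im["color"],cv2.COLOR_RGB2HSV); 
c=proj(im,[[.4193,-.1668,.027]])[0]; print("exp",c, hsv[int(c[1])-20:int(c[1])+21:10,int(c[0])-20:int(c[0])+21:10].tolist())
E
```

```text
at [ 0.4174 -0.1669  0.0829] yaw -27.95 tilt [-0.002  0.    -1.   ] -> shift [ 0.07 -0.04  2.6 ] az -0.01 w 0.0649 t 21.83
exp [317.43047489 253.96145899] [[[26, 39, 138], [30, 37, 167], [33, 37, 181], [36, 37, 185], [35, 36, 184]], [[27, 36, 133], [19, 54, 133], [24, 44, 150], [35, 36, 184], [20, 56, 154]], [[27, 37, 130], [21, 52, 127], [24, 44, 146], [35, 39, 185], [21, 54, 150]], [[23, 40, 126], [21, 47, 115], [24, 46, 150], [36, 37, 184], [30, 39, 170]], [[19, 44, 127], [20, 52, 108], [25, 45, 158], [25, 47, 163], [19, 54, 117]]]
```

View pics/w12.png

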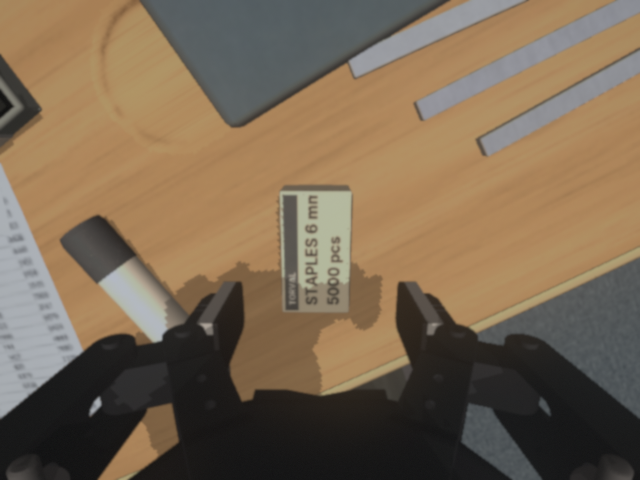

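The long carton is square and centred: its top face runs over columns 281–351 and rows 191–312. The stick at (150,290) is clear.

Emit:
send_rows:
  targets:
    - [0,0,0,0.04,0,0.8,62]
    - [0,0,0,0.03,0,0.8,62]
    - [0,0,0,0,0,0.6,62]
    - [0,0,0,0,0,0.3,62]
    - [0,0,0,0,0,0.1,62]
    - [0,0,0,0,0,0,62]
    - [0,0,0,0,0,0,25]
    - [0,0,0,0,0,0,25]
    - [0,0,0,0,0,0,25]
    - [0,0,0,0,0,0,25]
    - [0,0,0,0,0,0,25]

```text
time_s: 22.8
tool_pos: [0.4206, -0.1685, 0.0204]
tool_rot: [0.0, 0.97, -0.242, 0.002]
ft_force: [-0.1, 0.3, 5.8]
width: 0.0386
grip_force: 62.0
```

Emit:
send_rows:
  targets:
    - [0,0,0,0,0,-0.8,25]
    - [0,0,0,0,0,-1,25]
    - [0,0,0,0,0,-1,25]
    - [0,0,0,0,0,-1,25]
    - [0,0,0,0,0,-0.5,25]
    - [0,0,-0.93,0,0,0,25]
    - [0,0,-0.93,0,0,0,25]
    - [0,0,-0.93,0,0,0,25]
    - [0,0,-0.93,0,0,0,25]
    - [0,0,-0.93,0,0,0,25]
    - [0,0,-0.93,0,0,0,25]
    - [0,0,-0.93,0,0,0,25]

```text
time_s: 23.8
tool_pos: [0.4192, -0.1679, 0.1251]
tool_rot: [-0.0, 0.999, 0.042, -0.001]
ft_force: [1.0, -0.0, -2.3]
width: 0.0385
grip_force: 61.1
```

```bash
python3 - <<'E'
from h import *
go([.54,.238,.12],4.8)
E
```

```text
at [ 0.4192 -0.1679  0.1251] yaw 4.81 tilt [-0.001 -0.001 -1.   ] -> shift [  6.17 -15.77   0.21] az 0.0 w 0.0385 t 23.8
```

Emit:
send_rows:
  targets:
    - [0,0,0,0.2,-1,0,25]
    - [0,0,0,0.2,-1,0,25]
    - [0,0,0,0.2,-1,0,25]
    - [0,0,0,0.2,-1,0,25]
    - [0,0,0,0.2,-1,0,25]
    - [0,0,0,0.2,-1,0,25]
    - [0,0,0,0.2,-1,0,25]
    - [0,0,0,0.2,-1,0,25]
    - [0,0,0,0.2,-1,0,25]
    - [0,0,0,0.2,-1,0,25]

```text
time_s: 24.63
tool_pos: [0.4491, 0.0864, 0.1253]
tool_rot: [0.0, 0.999, 0.04, -0.0]
ft_force: [-0.2, -0.6, -2.2]
width: 0.0385
grip_force: 61.2
```

Emit:
send_rows:
  targets:
    - [0,0,0,0.7,-0.96,0,25]
    - [0,0,0,0.7,-0.96,0,25]
    - [0,0,0,0.7,-0.96,0,25]
    - [0,0,0,0.7,-0.96,0,25]
    - [0,0,0,0.7,-0.96,0,25]
    - [0,0,0,0.7,-0.96,0,25]
    - [0,0,0,0,0,0,25]
    - [0,0,0,0,0,0,25]

```text
time_s: 25.3
tool_pos: [0.5423, 0.238, 0.124]
tool_rot: [0.001, 0.999, 0.041, -0.002]
ft_force: [0.2, -0.3, -2.1]
width: 0.0388
grip_force: 61.3
```

```bash
python3 - <<'E'
from h import *
go([.5997,.2423,.033],4.8)
im=get_image("wrist");p,M,s=pose()
# pale top face of held carton, rectified in tool frame at its top plane
zt=p[2]+.0066; n=np.arange(-60,61)/1000
X,Y=np.meshgrid(n,n,indexing="ij"); P=p+np.stack([X.ravel(),Y.ravel(),0*X.ravel()],1)@M.T; P[:,2]=zt
m=proj(im,P).reshape(121,121,2).astype(np.float32); A=cv2.remap(im["color"],m[...,0],m[...,1],1)
hsv=cv2.cvtColor(A,cv2.COLOR_RGB2HSV).astype(int)
print("column through centre (x mm: HSV)")
for x in range(-50,51,3): print(x,hsv[x+60,70].tolist(),hsv[x+60,50].tolist())
np.save("m.npy",A)
E
```

```text
at [0.5423 0.238  0.124 ] yaw 4.69 tilt [-0.003  0.001 -1.   ] -> shift [2.31 0.01 3.63] az -0.02 w 0.0388 t 25.3
column through centre (x mm: HSV)
-50 [30, 16, 47] [15, 12, 44]
-47 [30, 16, 49] [20, 17, 45]
-44 [20, 15, 50] [23, 23, 45]
-41 [30, 15, 52] [20, 15, 50]
-38 [90, 3, 222] [105, 5, 220]
-35 [35, 27, 229] [19, 57, 188]
-32 [27, 41, 216] [19, 57, 188]
-29 [21, 47, 172] [19, 57, 188]
-26 [18, 54, 147] [19, 56, 187]
-23 [19, 51, 135] [19, 56, 188]
-20 [21, 48, 107] [20, 56, 188]
-17 [19, 53, 154] [20, 56, 188]
-14 [19, 49, 115] [19, 57, 189]
-11 [20, 53, 169] [19, 56, 190]
-8 [20, 56, 187] [20, 55, 190]
-5 [20, 46, 111] [19, 55, 190]
-2 [20, 46, 110] [20, 55, 190]
1 [19, 47, 120] [20, 55, 190]
4 [20, 52, 176] [20, 55, 191]
7 [21, 43, 112] [20, 55, 191]
10 [22, 48, 192] [20, 53, 191]
13 [36, 23, 231] [30, 33, 219]
16 [36, 23, 232] [35, 25, 231]
19 [35, 22, 231] [35, 25, 231]
22 [36, 22, 231] [35, 25, 231]
25 [35, 22, 231] [35, 24, 231]
28 [35, 22, 231] [34, 24, 230]
31 [36, 22, 231] [35, 24, 231]
34 [35, 24, 231] [36, 22, 231]
37 [19, 53, 130] [17, 55, 130]
40 [18, 50, 123] [18, 52, 117]
43 [19, 32, 199] [23, 30, 146]
46 [19, 31, 204] [20, 33, 202]
49 [20, 32, 206] [20, 32, 206]
```

The held carton spans -37 to +36 mm along the tool's x axis, so it's centred.

Emit:
send_rows:
  targets:
    - [0,0,0,0.78,0,0,25]
    - [0,0,0,0.78,0,0,25]
    - [0,0,0,0.76,0,0,25]
    - [0,0,0,0,0,0,25]
    - [0,0,0,0,0,0.9,25]
    - [0,0,0,0,0,0.9,25]
    - [0,0,0,0,0,0.8,25]
    - [0,0,0,0,0,0.5,25]
    - [0,0,0,0,0,0.3,25]
    - [0,0,0,0,0,0.2,25]
    - [0,0,0,0,0,0,25]
    - [0,0,0,0,0,0,25]

```text
time_s: 26.35
tool_pos: [0.6009, 0.2418, 0.0373]
tool_rot: [-0.0, 0.999, 0.04, 0.001]
ft_force: [0.5, -0.2, -1.6]
width: 0.0386
grip_force: 61.4
```

Emit:
send_rows:
  targets:
    - [0,0,0,0,0,0.2,25]
    - [0,0,0,0,0,0,25]
    - [0,0,0,0,0,0,25]
    - [0,0,0,0,0,0,52]
    - [0,0,0,0,0,0,52]
    - [0,0,0,0,0,0,52]
    - [0,0,0,0,0,0,52]
    - [0,0,0,0,0,-0.5,52]
    - [0,0,0,0,0,-1,52]
    - [0,0,0,0,0,-1,52]
    - [0,0,0,0,0,-1,60]
    - [0,0,0,0,0,0,60]

```text
time_s: 27.35
tool_pos: [0.603, 0.2426, 0.1272]
tool_rot: [-0.002, 0.999, 0.04, 0.005]
ft_force: [0.9, 0.2, 0.3]
width: 0.06
grip_force: 0.0
```

Emit:
send_rows:
  targets:
    - [0,0,0,-0.8,0.8,-0.9,60]
    - [0,0,0,-0.8,0.8,-0.9,60]
    - [0,0,0,-0.8,0.8,-0.9,60]
    - [0,0,0,-0.8,0.8,-0.9,60]
    - [0,0,0,-0.8,0.8,-0.9,60]
    - [0,0,0,-0.8,0,0,60]
    - [0,0,0,0,0,0,60]
    - [0,0,0,0,0,0,60]

```text
time_s: 28.02
tool_pos: [0.4887, 0.1323, 0.2326]
tool_rot: [-0.0, 0.999, 0.04, 0.002]
ft_force: [1.1, -0.3, -0.2]
width: 0.0598
grip_force: 0.0
```

```bash
python3 - <<'E'
from h import *
go([.6,.12,.2])
im=get_image("wrist")
A=ortho(im,.53,.69,-.08,.32,.03,1900); cv2.imwrite("pics/fin.png",A); print(A.shape)
E
```

```text
at [0.4887 0.1323 0.2326] yaw 4.56 tilt [ 0.003 -0.001 -1.   ] -> shift [4.4  0.85 1.32] az 0 w 0.0598 t 28.02
(303, 760, 3)
```

View pics/fin.png

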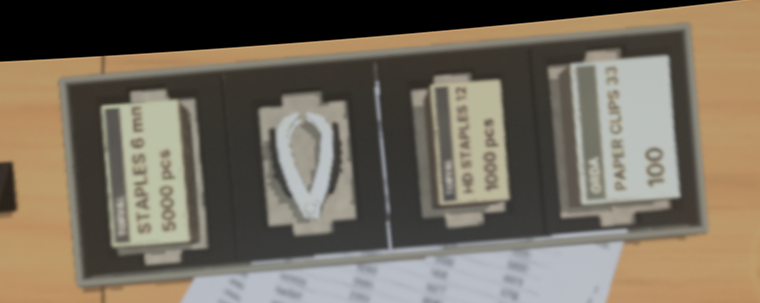

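The final view shows all four things in their cut-outs. The measured centres are within about 3 mm of the seats: long (146,173), remover (305,163), short (470,142), wide (625,131). The arm is clear, so I'm handing in the job.

```bash
python3 -c "
from workcell import *
print(close_job())"
```

```text
the job is handed in; nothing more can be done
None
```

All three cartons and the staple remover are in their matching cut-outs, about 3 mm or less off centre in the last wrist picture; the job was handed in at about 28 s, and no verdict came back.

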